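# Uncover the plug tray and hold the row seeder ready over its first row

### The job

Lift the clear cover off the small foam plug tray by its black knob and set it down, right way up, on the black rubber drip mat. Then take the vacuum row seeder out of its stand by its grey handle, carry it level and without knocking it against anything over the clutter, and bring it above the tray's row of five cells along the long edge that faces the robot, each of its five nozzles centred over the planting hole of its own cell and the tips about a centimetre above the tray's top, touching nothing. Finish while still holding it there, still and level, ready to drop the seeds, with nothing else on the bench disturbed.

Things in the scene. Friction and masses are not known exactly. Their poses are not given: they have to be found in the camera images.
- tray: off-white foam plug tray 140 (x) x 170 (y) x 45 mm high, fixed to the bench in low corner stops, left or right of the robot, covered at the start; 4 rows of 5 square cells (rows along y, pitch 30 mm), each with a brown plug 5 mm below the tray's top that has a 16 mm round planting hole in its middle. Origin: centre of underside, z up; its -x long edge faces the robot within about 15 degrees
- row_left (a point): in the row of five nearest the robot (the tray's x = -45 mm): centre of the end cell at the tray's +y end (y = +60 mm), at the height of the tray's top (45 mm above the bench)
- row_right (a point): the same row: centre of the end cell at the tray's -y end (y = -60 mm), at the height of the tray's top
- cover: loose clear plastic cover, 152 (x) x 182 (y) mm, 0.16 kg. Origin: centre of its skirt's lower edge, z up. The 8 mm deep skirt fits round the tray's edge with 3 mm play, so it lifts straight off; on the tray its origin is 37 mm above the bench. Flat top 53 mm above the origin, with 3 mm high vent slides 32 to 68 mm from the knob along y. Set aside it stands on its skirt
- cover_knob (a point): middle of the head of the cover's black round knob, 72 mm above the cover's origin: head 34 mm diameter, 18 mm high (63 to 81 mm above the origin), on a 18 mm neck 10 mm high
- mat: black ribbed rubber drip mat, 210 (x) x 240 (y) x 4 mm, fixed in the middle of the bench beyond the seed tote; origin: centre of its underside. The cover goes here.
- seeder: cordless vacuum row seeder, 0.35 kg, 120 mm high. Origin: tip of the middle nozzle, z up. Square aluminium bar 22 x 22 x 184 mm along y, its centre 50 mm above the origin; under it five nozzles at 30 mm pitch (y -60 to +60 mm), a seed on each tip; on top a grey block handle 34 mm thick (x), 66 mm long (y), 70 to 120 mm above the origin. Same either way round
- nozzle_left (a point): tip of the seeder's end nozzle at its +y end (60 mm from the middle)
- nozzle_right (a point): tip of the seeder's end nozzle at its -y end
- seeder_grip (a point): point inside the seeder's handle, on its vertical axis, 98 mm above the tips: grip it here from above across the 34 mm thickness (fingers closing along the seeder's x)
- stand: the seeder's fixed parking stand, on the other side of the robot from the tray: dark plate 100 (x) x 200 (y) x 8 mm with two black saddles at y = +-80 mm, prongs up to 75 mm high, 3 mm wider than the bar. The bar lies in them along y, the seeder's tips 20 mm above the bench; it lifts straight out, clear once raised 20 mm. Origin: centre of underside
- tote: blue seed tote full of upright seed packets, fixed, 136 (x) x 186 (y) mm, up to about 145 mm high with its packets; stands in the middle of the bench close to the robot, between tray and stand: carry over it. Origin: centre of its underside
- seed_bottle: bystander: closed amber seed bottle, 48 mm diameter, 135 mm high; origin: centre of its underside; beside the tote
- seed_cup: bystander: empty clear plastic seed cup, 64 mm rim, 50 mm high; origin: centre of its underside; beside the tote
- pots: bystander: stack of three terracotta-coloured pots, 84 mm across, 94 mm high; origin: centre of its underside
- label_jar: bystander: white jar of plant labels, 74 mm across, 130 mm high with its labels; origin: centre of its underside
- dibber: bystander: steel hand dibber with a wooden grip lying on the bench, 180 mm long along its y, 31 mm high; origin: on the bench under the joint of grip and steel
Things that resemble listed ones, but are neither listed nor needed, are in the scene too. What is shaped like the stand but brown is not meant.

How it is judged:
By the outcome, as a careful person would: the job done as asked, in the order asked, and still so for the second after the job is handed in, while the arm keeps its last pose, push and grip.
It also fails if it takes over 62 s, if anything falls off the work surface, if the arm or the gripper's body presses on something with over 40 N, if the wrist force passes 120 N, or if a joint passes its speed limit or range.

### The arm

A 6-joint arm with a two-finger parallel gripper is mounted at the origin on the work surface. World frame = base frame: x ahead of the robot, y to its left, z up, the work surface at z = 0. Lengths are in mm, angles in rad, forces in N, time in s.
With the tool pointing down it reaches from about 300 to 850 mm from the base axis. Payload 5.4 kg.
Tool frame: the origin (TCP) lies between the finger pads; the fingertips stand ctrl.finger_overhang ahead of it and the grasp point (between the pads) lies 6 mm ahead of it (ctrl.finger_overhang is the distance from the TCP to the fingertips, in mm); z points along the fingers, y is the line along which they close (so a half turn about z gives the same grasp; the last joint's range is limited). The gripper opens to 85 mm and grips with 20 to 120 N. Pads are 22 mm wide; open, the fingers measure 114 mm over their backs; the gripper's body (76 mm by 85 mm) begins 54 mm behind the grasp point. The pads swing forward as they close: fully open they stand 13 mm farther back than shut.
Start: joints at [-0.21, 0.158, 1.597, -0, 1.386, -0.21], TCP at [574.984, -0.018, 256.299] pointing down, gripper open.
Joint ranges: [-2.91, 2.91], [-0.94, 2.29], [0.18, 2.7], [-1.29, 4.43], [0.17, 2.64], [-3, 3]. Speed limits (rad/s): [2.57, 2.57, 3.14, 3.14, 3.14, 3.14].

### API

Orientations are given as a rotation vector (axis times angle).
In Python, from cell import ctrl, optics, job gives the robot as it stands.
- The arm moves only by the tool send_rows, never from a script. Its argument "plan" is a list that holds one entry, the list of rows, each a list of 7 numbers: the finger opening in mm, from 0 to 85.4, then the shift along the tool's x, y, z in units of 30 mm (1.0 is 30 mm), then the turn, a rotation vector about the tool's x, y, z in units of 5 degrees (1.0 is 5 degrees). In form: [[[gripper, x, y, z, rx, ry, rz], ...]]. A call has 1 to 12 rows; each row is the pose to reach, as a shift and turn from the pose commanded when the call began, along the tool's axes at that moment; what a row does not reach only later rows make up. A row lasts 1/10 s, in which the tool goes at most 50 mm and 8.59 degrees, less where a joint would pass 70% of its speed; a pose out of reach is approached as far as the arm can. A call with a gripper value outside its range is refused whole. The fingers move at their own pace and stop on an object; "grip_force" is the grip in N (left out, the last holds). Time passes only in rows, so rows that repeat a pose let the fingers close. It gives the time, the measured TCP pose, the force, the opening and the grip force at its end, in the units of the state.
- ctrl.sense(): the state, without advancing time (a new reading comes with each control period).
- optics.camera(name): name is "scene" or "side" or "wrist"; returns (picture, depth): 420x560x3 uint8, red, green, blue; 420x560 float32, mm along the optical axis (not along the pixel's ray), 0 where there is no reading.
- optics.camera_info(name): a dict with "fx", "fy", "cx", "cy" (pixels), "world_to_cam" (4x4, takes a point from world to camera coordinates). Camera axes: x right, y down, z forward; pixel columns grow to the right and rows downward; lengths in mm; the calibration is good to about 2 mm. A picture is of the moment at which its call begins: read the wrist's pose just before it. camera_info takes no time and is no camera call; for the wrist camera it gives the pose at the moment of the call.
- job.sign_off(): hands the job in; it is judged then, once.
The state is a dict: "clock": time; "qpos": joint angles; "qvel": joint speeds; "joint_efforts": joint torques, N m; "tcp_pos": TCP position; "eef_rot": TCP orientation; "contact_force": force on the tool from outside, world axes, zero at the start; "moment": the same for the moment, N m; "gripper_width": finger opening in mm; "gripper_force": force on a finger pad.
Only numpy, scipy, OpenCV 4.12 (cv2) and the standard library are available. Lean on these libraries where they do the work, as an engineer would, in place of code of your own. Each camera call takes 0.05 s, during which the arm holds its last target. There are 200 camera calls.

## Working session

There is one attempt and no reset: what is moved stays moved. The work goes in short steps, Python scripts to look and compute and a tool call to move; the robot and the scene stay as the last step left them, time stands still between calls to the robot, and variables do not carry over. Pictures are saved under pics/ and viewed, at most 12 in all, crops included, and the job is handed in when it is done.

Besides the shell and the picture viewer there is one more tool, called after "Request:" by a JSON object that holds its "method" and its "body". send_rows: Moves the arm, as the interface text tells. Its arguments: {"type":"object","properties":{"plan":{"type":"array","items":{"type":"array","items":{"type":"array","items":{"type":"number"}}}},"grip_force":{"type":"number"}},"required":["plan"]}

```bash
ls; mkdir -p pics; python3 - <<'E'
from cell import ctrl, optics, job
import cv2, numpy as np
s=ctrl.sense(); print(s, ctrl.finger_overhang)
for n in ("scene","side"):
    p,d=optics.camera(n); i=optics.camera_info(n); np.savez(f'pics/{n}0.npz',p=p,d=d,W=i['world_to_cam'],K=[i['fx'],i['fy'],i['cx'],i['cy']])
    cv2.imwrite(f'pics/{n}0.png',p[:,:,::-1])
    W=np.array(i['world_to_cam']);print(n,i['fx'],-W[:3,:3].T@W[:3,3],W[2,:3])
E
```

```text
pics
{'clock': 0.0, 'qpos': array([-2.10086165e-01,  1.59067391e-01,  1.59822475e+00,  3.93827884e-05,
        1.38621102e+00, -2.10093030e-01]), 'qvel': array([ 0.00070756, -0.00050988,  0.00042245,  0.00051556,  0.00178177,
        0.00020043]), 'joint_efforts': array([ 1.96016467e-04, -3.96006632e+01, -3.31426942e+01, -2.07608541e-04,
        8.36965773e-03, -3.09808388e-05]), 'tcp_pos': array([5.74448591e+02, 1.15489433e-01, 2.55310302e+02]), 'eef_rot': array([-2.22029327e+00, -2.22029238e+00,  1.58101127e-03]), 'contact_force': array([ 1.24411871, -1.15798005, -0.64802201]), 'moment': array([ 0.00832173, -0.01068445, -0.01038937]), 'gripper_force': 0.0, 'gripper_width': 85.38604248640813} 25.0
scene 385.65427510385837 [ 887.80399619 -527.01504904  963.20477372] [-0.38744666  0.46846789 -0.79399176]
side 451.57267875787346 [-147.65249247 -638.08161971 1049.71341187] [ 0.47381505  0.4776938  -0.73980263]
```

View pics/scene0.png

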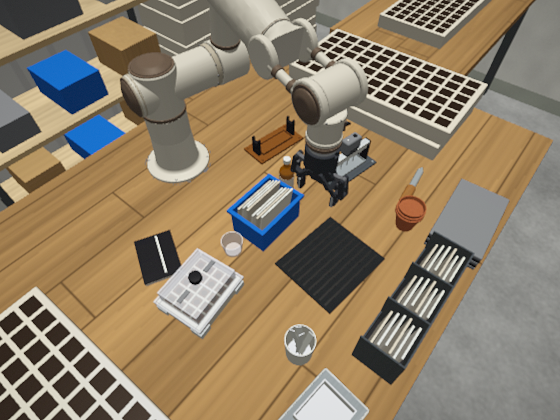

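View pics/side0.png

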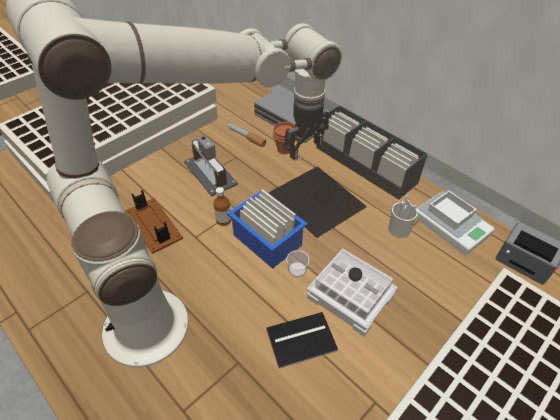

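The scene view shows the covered small tray at (200,288) with its knob at (196,277), and the seeder in the grey stand at (352,158), partly behind the gripper. The mat is at (330,262) and the tote at (265,210). 

Look-alikes:
- Stand: the empty brown stand at (275,140), rejected because it is brown.
- Tray: the big trays at (60,370) and (400,85), rejected because they are large and uncovered.
- Mat: the black notebook at (157,257), rejected because it isn't ribbed and lies near the robot.

In the side view the knob is at (355,274) and the seeder handle at (204,150).

```bash
cat > h.py <<'E'
from cell import ctrl, optics, job
import cv2, numpy as np
from scipy.spatial.transform import Rotation as R
def grab(n,f):
    i=optics.camera_info(n); p,d=optics.camera(n)
    np.savez(f'pics/{f}.npz',p=p,d=d,W=i['world_to_cam'],K=[i['fx'],i['fy'],i['cx'],i['cy']])
    return load(f)
def load(f):
    z=np.load(f'pics/{f}.npz'); return z['p'],z['d'],z['W'],z['K']
def world(d,W,K):
    v,u=np.mgrid[:d.shape[0],:d.shape[1]]
    P=np.stack([(u-K[2])/K[0]*d,(v-K[3])/K[1]*d,d],-1)
    X=(P-W[:3,3])@W[:3,:3]; X[d==0]=np.nan; return X
def proj(X,W,K):
    c=np.atleast_2d(X)@W[:3,:3].T+W[:3,3]; return c[:,:2]/c[:,2:]*K[:2]+K[2:]
def ray(uv,z,W,K):
    r=np.array([(uv[0]-K[2])/K[0],(uv[1]-K[3])/K[1],1])@W[:3,:3]; o=-W[:3,:3].T@W[:3,3]
    return o+r*(z-o[2])/r[2]
def delta(pos,Rt):  # row numbers from the present pose to target (tool units)
    s=ctrl.sense(); T=R.from_rotvec(s['eef_rot'])
    return np.round(T.inv().apply(np.array(pos)-s['tcp_pos'])/30,3), np.round(np.degrees((T.inv()*Rt).as_rotvec())/5,3)
def down(psi): # tool down, closing line (tool y) at angle psi from world x
    y=np.array([np.cos(psi),np.sin(psi),0]); z=np.array([0,0,-1.]); return R.from_matrix(np.stack([np.cross(y,z),y,z],1))
E
python3 - <<'E'
from h import *
crops=[]
for n,(a,b) in {"scene0":((196,277),(350,158)),"side0":((352,285),(208,165))}.items():
    p,d,W,K=load(n); X=world(d,W,K)
    dark=(p.max(2)<60)
    for name,c,z in (("knob",a,(95,125)),):
        m=np.zeros(d.shape,bool); m[c[1]-30:c[1]+30,c[0]-30:c[0]+30]=1
        m&=dark&(X[...,2]>z[0])&(X[...,2]<z[1]); print(n,name,m.sum(),np.nanmedian(X[m],0),np.nanmin(X[m],0),np.nanmax(X[m],0))
    # mat
    m=dark&(abs(X[...,2]-4)<5)&(X[...,0]>450)
    cnt,lab,st,ce=cv2.connectedComponentsWithStats(m.astype(np.uint8))
    for k in range(1,cnt):
        if st[k,4]>600:
            q=X[lab==k][:,:2].astype(np.float32); print(' flat dark',ce[k].round(),cv2.minAreaRect(q))
    # blue tote rim, handle region
    b_=(p[...,2].astype(int)-p[...,0]>60)&(X[...,2]>60)&(X[...,0]>250)&(X[...,0]<700)&(abs(X[...,1])<200)
    print(' tote',cv2.minAreaRect(X[b_][:,:2].astype(np.float32)))
    m=np.zeros(d.shape,bool); m[b[1]-40:b[1]+40,b[0]-40:b[0]+40]=1
    m&=(X[...,2]>131)&(X[...,2]<146); print(' handle top',m.sum(),cv2.minAreaRect(X[m][:,:2].astype(np.float32)) if m.sum()>5 else '')
    for c in (a,b): crops.append(cv2.resize(p[c[1]-48:c[1]+48,c[0]-62:c[0]+62],(400,300),interpolation=2))
o=np.vstack([np.hstack(crops[:2]),np.hstack(crops[2:])]); cv2.imwrite('pics/c1.png',o[...,::-1])
E
```

```text
scene0 knob 134 [ 445.5930781  -309.28818272  117.85708068] [ 427.77536481 -322.36259214  105.62604363] [ 458.33122898 -293.90595351  122.62197938]
 flat dark [329. 264.] ((645.2460327148438, 0.9993896484375), (237.41769409179688, 206.88754272460938), 83.3774642944336)
 tote ((416.639404296875, -9.003662109375), (187.9171905517578, 137.46385192871094), 89.80204010009766)
 handle top 170 ((477.43817138671875, 338.440673828125), (65.97718048095703, 34.801639556884766), 80.2298355102539)
side0 knob 14 [ 427.25777817 -312.56022687  113.42199562] [ 424.69297168 -322.41369728  108.762804  ] [ 437.88082562 -302.61490877  118.25607032]
 tote ((416.33685302734375, -7.9412994384765625), (137.87591552734375, 189.37399291992188), 0.036866266280412674)
 handle top 205 ((421.1136779785156, 216.2164306640625), (334.69317626953125, 63.770992279052734), 70.59687042236328)
```

View pics/c1.png

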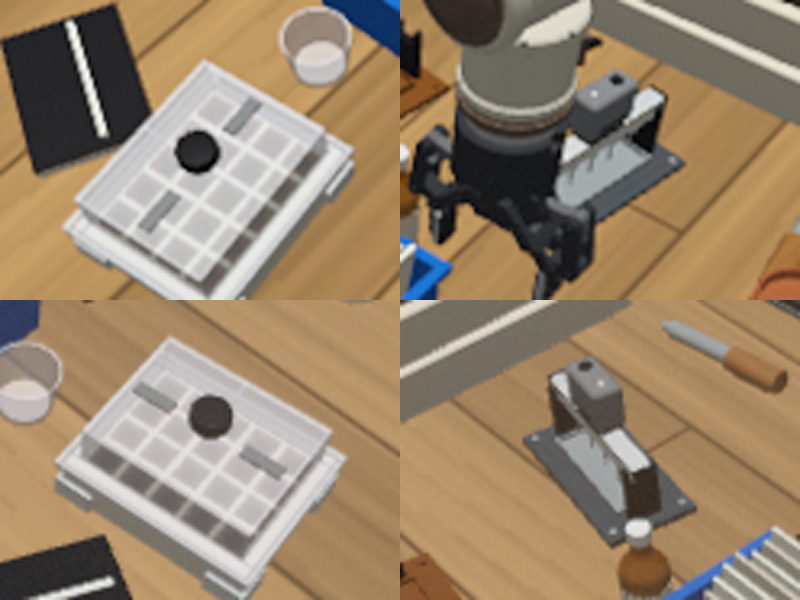

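The crops confirm the choices. The tray's cover has a black knob at scene (196,277), with vent slides either side of it along the tray's y. The seeder sits in the dark grey stand, handle near scene (352,146). Handle, tote and mat sizes match the task's figures.

```bash
python3 - <<'E'
from h import *
for n,k,a,b in (("scene0",(196,275),(209,265),(183.3,294.7)),("side0",(355,273),(338,266.8),(371.8,287.2))):
    p,d,W,K=load(n); A,B=ray(a,93,W,K),ray(b,93,W,K); v=A-B
    if v[1]<0: v=-v
    print(n,ray(k,112,W,K),(A+B)/2,np.linalg.norm(v),'yaw',np.degrees(np.arctan2(-v[0],v[1])))
i=optics.camera_info('wrist'); W=i['world_to_cam']; s=ctrl.sense(); T=R.from_rotvec(s['eef_rot'])
print('cam in tool',T.inv().apply(-W[:3,:3].T@W[:3,3]-s['tcp_pos']),T.inv().apply(W[2,:3]),i['fx'])
E
```

```text
scene0 [ 440.29375436 -301.76983133  112.        ] [ 440.48229948 -304.64435258   93.        ] 98.90262440821309 yaw 6.445910171489872
side0 [ 443.67725549 -305.20961144  112.        ] [ 445.81528849 -305.22932869   93.        ] 100.48468894905442 yaw 7.693533440964615
cam in tool [  67.69781525   -0.40977888 -117.48363874] [-0.26703481  0.00104219  0.96368632] 342.59108284408427
```

Request:
{"method": "send_rows", "body": {"plan": [[[85,-0.5,-0.2,0,0,0,0],[85,-1.5,-0.65,0,0,0,-0.2],[85,-2.7,-1.2,0,0,0,-0.4],[85,-3.9,-1.7,0.1,0,0,-0.6],[85,-5.1,-2.2,0.2,0,0,-0.8],[85,-6.3,-2.7,0.3,0,0,-1.0],[85,-7.5,-3.2,0.4,0,0,-1.2],[85,-8.7,-3.7,0.5,0,0,-1.4],[85,-9.6,-4.15,0.5,0,0,-1.4],[85,-10.1,-4.4,0.5,0,0,-1.4],[85,-10.17,-4.4,0.5,0,0,-1.4],[85,-10.17,-4.4,0.5,0,0,-1.4]]]}}

```text
clock: 1.3
tcp_pos: [442.5, -305.4, 241.1]
eef_rot: [-2.083, -2.351, -0.0]
contact_force: [-0.5, 0.7, 0.1]
gripper_width: 85.1
gripper_force: 0.0
```

```bash
python3 - <<'E'
from h import *
p,d,W,K=grab('wrist','w1'); X=world(d,W,K); s=ctrl.sense(); print(s['clock'],s['tcp_pos'],s['eef_rot'])
q=grab('scene','s1'); Xs=world(q[1],q[2],q[3])
for P,XX in ((p,X),(q[0],Xs)):
    m=(P.max(2)<70)&(XX[...,2]>103)&(XX[...,2]<122)&(np.hypot(XX[...,0]-443,XX[...,1]+305)<30)
    t=m&(XX[...,2]>115); print(m.sum(),t.sum(),np.nanmin(XX[m],0),np.nanmax(XX[m],0)); print(cv2.minEnclosingCircle(XX[t][:,:2].astype(np.float32)))
# handle, stand in free scene view
m=(Xs[...,2]>130)&(Xs[...,2]<146)&(abs(Xs[...,0]-477)<60)&(abs(Xs[...,1]-338)<60)
h=m&(Xs[...,2]>136); print('handle',cv2.minAreaRect(Xs[h][:,:2].astype(np.float32)),np.nanpercentile(Xs[h][:,2],[10,50,90]))
m=(q[0].max(2)<90)&(abs(Xs[...,2]-8)<4)&(abs(Xs[...,0]-477)<90)&(abs(Xs[...,1]-338)<130); print('plate',cv2.minAreaRect(Xs[m][:,:2].astype(np.float32)))
cv2.imwrite('pics/c2.png',p[...,::-1])
E
```

```text
1.35 [ 442.88821812 -304.75049213  241.17286339] [-2.08147169e+00 -2.35254427e+00 -4.95405692e-04]
1563 1438 [ 423.9428929  -322.82282227  103.49581825] [ 456.3084264  -290.51089482  120.14365699]
((440.33843994140625, -306.6708679199219), 16.551788330078125)
132 106 [ 427.90256933 -322.91705455  104.56300746] [ 458.18581018 -293.98444371  121.64931501]
((443.35888671875, -308.251220703125), 15.645821571350098)
handle ((477.43475341796875, 340.1144104003906), (65.67770385742188, 33.79564666748047), 81.50751495361328) [137.98275653 140.67316444 143.13889091]
plate ((478.4028015136719, 335.43731689453125), (194.9166259765625, 97.8060531616211), 80.50727081298828)
```

View pics/c2.png

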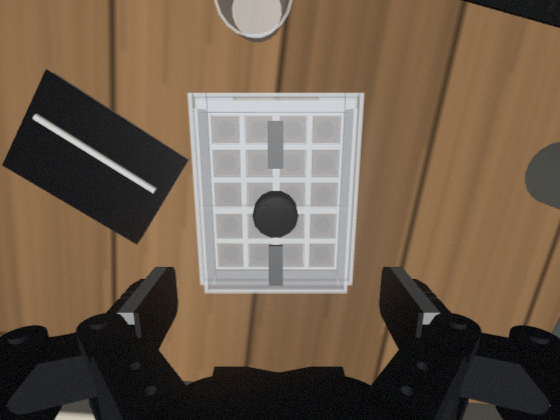

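The wrist view shows the knob at (275,214), midway between the open fingers. The slides at (275,145) and (276,265) are clear of the finger line, so the yaw is right at about 7°.

Request:
{"method": "send_rows", "body": {"plan": [[[85,-0.05,-0.08,0.7,0,0,0],[85,-0.05,-0.08,1.6,0,0,0],[85,-0.05,-0.08,2.5,0,0,0],[85,-0.05,-0.08,3.2,0,0,0],[85,-0.05,-0.08,3.7,0,0,0],[85,-0.05,-0.08,4.0,0,0,0],[85,-0.05,-0.08,4.03,0,0,0],[20,-0.05,-0.08,4.03,0,0,0],[20,-0.05,-0.08,4.03,0,0,0],[20,-0.05,-0.08,4.03,0,0,0],[20,-0.05,-0.08,4.03,0,0,0],[20,-0.05,-0.08,4.03,0,0,0]]], "grip_force": 40}}

```text
clock: 2.6
tcp_pos: [441.2, -307.5, 121.5]
eef_rot: [2.081, 2.352, -0.001]
contact_force: [-1.2, 0.8, 5.4]
gripper_width: 32.6
gripper_force: 39.9
```

Request:
{"method": "send_rows", "body": {"plan": [[[20,0,0,0,0,0,0],[20,0,0,0,0,0,0],[20,0,0,0,0,0,0]]]}}

```text
clock: 2.9
tcp_pos: [441.2, -307.5, 121.5]
eef_rot: [2.081, 2.352, -0.001]
contact_force: [-0.2, 0.8, 5.4]
gripper_width: 32.6
gripper_force: 40.0
```

Request:
{"method": "send_rows", "body": {"plan": [[[20,0,0,-0.1,0,0,0],[20,0,0,-0.3,0,0,0],[20,0,0,-0.6,0,0,0],[20,0,0,-1.0,0,0,0],[20,0,0,-1.5,0,0,0],[20,0,0,-2.1,0,0,0],[20,0,0,-2.8,0,0,0],[20,0,0,-3.4,0,0,0],[20,0,0,-4.0,0,0,0],[20,0,0,-4.5,0,0,0],[20,0,0,-4.7,0,0,0],[20,0,0,-4.7,0,0,0]]]}}

```text
clock: 4.1
tcp_pos: [441.2, -307.3, 262.7]
eef_rot: [2.08, 2.351, -0.0]
contact_force: [-0.3, -0.9, -2.9]
gripper_width: 32.6
gripper_force: 39.9
```

```bash
python3 - <<'E'
from h import *
s=ctrl.sense(); print(s['clock'],s['tcp_pos'],s['contact_force'],s['gripper_width'])
print(delta((645,1,s['tcp_pos'][2]),down(np.radians(-6.6))))
q=grab('side','d2');w=grab('wrist','w2');cv2.imwrite('pics/c3.png',cv2.resize(np.hstack([q[0],w[0]]),(800,300))[...,::-1])
p,d,W,K=grab('scene','s2')
X=world(d,W,K); m=(p.max(2)<60)&(abs(X[...,2]-4)<5)&(abs(X[...,0]-645)<150)&(abs(X[...,1])<150)
print('mat',cv2.minAreaRect(X[m][:,:2].astype(np.float32)))
E
```

```text
4.1 [ 441.15700094 -307.28072043  262.71234218] [-0.33523556 -0.91130028 -2.88802888] 32.62769304402802
(array([ 9.371e+00,  7.997e+00, -7.000e-03]), array([0.018, 0.019, 2.72 ]))
mat ((644.8539428710938, 1.48626708984375), (239.00299072265625, 207.7192840576172), 83.40569305419922)
```

View pics/c3.png

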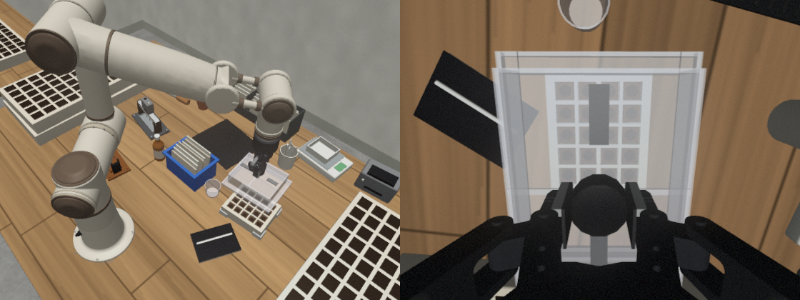

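The cover is held level and clear of the tray. Next I carry it to the mat.

Request:
{"method": "send_rows", "body": {"plan": [[[20,0.3,0.25,0,0,0,0.1],[20,1.0,0.85,0,0,0,0.3],[20,1.9,1.6,0,0,0,0.55],[20,2.9,2.5,0,0,0,0.85],[20,3.9,3.35,0,0,0,1.15],[20,4.9,4.2,0,0,0,1.45],[20,5.9,5.05,0,0,0,1.75],[20,6.9,5.9,0,0,0,2.05],[20,7.9,6.75,0,0,0,2.3],[20,8.7,7.45,0,0,0,2.55],[20,9.2,7.85,0,0,0,2.7],[20,9.37,8.0,0,0,0,2.72]]]}}

```text
clock: 5.45
tcp_pos: [644.8, 3.3, 259.8]
eef_rot: [-2.342, -2.091, 0.002]
contact_force: [-0.3, -0.1, -3.6]
gripper_width: 32.9
gripper_force: 40.1
```

Request:
{"method": "send_rows", "body": {"plan": [[[20,0,0,0,0,0,0],[20,0,0,0.8,0,0,0],[20,0,0,1.8,0,0,0],[20,0,0,2.8,0,0,0],[20,0,0,3.8,0,0,0],[20,0,0,4.6,0,0,0],[20,0,0,5.1,0,0,0],[20,0,0,5.4,0,0,0],[20,0,0,5.55,0,0,0],[20,0,0,5.6,0,0,0],[20,0,0,5.65,0,0,0],[20,0,0,5.65,0,0,0]]]}}

```text
clock: 6.65
tcp_pos: [645.3, 1.3, 92.8]
eef_rot: [2.345, 2.089, 0.001]
contact_force: [-0.0, 0.2, -2.1]
gripper_width: 32.5
gripper_force: 40.1
```

Request:
{"method": "send_rows", "body": {"plan": [[[20,0,0,0.05,0,0,0],[20,0,0,0.1,0,0,0],[20,0,0,0.12,0,0,0],[20,0,0,0.12,0,0,0],[20,0,0,0.12,0,0,0]]]}}

```text
clock: 7.15
tcp_pos: [644.8, 1.4, 88.5]
eef_rot: [2.346, 2.09, 0.0]
contact_force: [-0.3, -0.0, 0.9]
gripper_width: 32.5
gripper_force: 40.4
```

```bash
python3 - <<'E'
from h import *
s=ctrl.sense(); print(s['clock'],s['tcp_pos'],s['contact_force'])
E
```

```text
7.15 [644.79170613   1.38141037  88.5472451 ] [-0.3379633  -0.02311099  0.93039873]
```

Request:
{"method": "send_rows", "body": {"plan": [[[34,0,0,0,0,0,0],[38,0,0,0,0,0,0],[50,0,0,0,0,0,0],[70,0,0,0,0,0,0],[85,0,0,0,0,0,0],[85,0,0,0,0,0,0],[85,0,0,0,0,0,0],[85,0,0,-0.4,0,0,0],[85,0,0,-1.2,0,0,0],[85,0,0,-2.4,0,0,0],[85,0,0,-3.7,0,0,0],[85,0,0,-5.0,0,0,0]]]}}

```text
clock: 8.35
tcp_pos: [644.6, 1.4, 240.8]
eef_rot: [2.345, 2.09, 0.001]
contact_force: [1.3, 0.1, -0.3]
gripper_width: 84.6
gripper_force: 0.0
```

```bash
python3 - <<'E'
from h import *
s=ctrl.sense(); print(s['clock'],s['tcp_pos'],s['contact_force'],s['gripper_width'])
print(delta((477,340,265),down(np.radians(-9))))
q=grab('scene','s3'); X=world(q[1],q[2],q[3])
m=(q[0].max(2)<60)&(X[...,2]>78)&(X[...,2]<90)&(np.hypot(X[...,0]-645,X[...,1])<60); print('knob',m.sum(), np.nanmin(X[m],0),np.nanmax(X[m],0))
E
```

```text
8.35 [644.60038282   1.39050652 240.79923061] [ 1.32362517  0.10233021 -0.33054197] 84.63916816721527
(array([10.57 , -6.846, -0.812]), array([0.008, 0.001, 0.48 ]))
knob 91 [632.49689961 -14.48204517  78.62085542] [660.72040547  12.84559287  88.88301081]
```

Request:
{"method": "send_rows", "body": {"plan": [[[85,0.5,-0.3,-0.4,0,0,0],[85,1.3,-0.85,-0.8,0,0,0],[85,2.3,-1.5,-0.8,0,0,0.1],[85,3.4,-2.2,-0.8,0,0,0.2],[85,4.5,-2.9,-0.8,0,0,0.2],[85,5.6,-3.6,-0.8,0,0,0.3],[85,6.7,-4.3,-0.8,0,0,0.3],[85,7.8,-5.05,-0.8,0,0,0.4],[85,8.9,-5.75,-0.8,0,0,0.48],[85,9.9,-6.4,-0.8,0,0,0.48],[85,10.4,-6.75,-0.8,0,0,0.48],[85,10.57,-6.85,-0.8,0,0,0.48]]]}}

```text
clock: 9.6
tcp_pos: [474.9, 341.9, 262.0]
eef_rot: [-2.385, -2.044, 0.002]
contact_force: [0.7, -0.4, -0.1]
gripper_width: 85.0
gripper_force: 0.0
```

Request:
{"method": "send_rows", "body": {"plan": [[[85,0,0,0,0,0,0],[85,0,0,0,0,0,0]]]}}

```text
clock: 9.8
tcp_pos: [477.2, 339.3, 262.1]
eef_rot: [2.389, 2.039, -0.001]
contact_force: [-0.2, 0.0, 0.6]
gripper_width: 85.0
gripper_force: 0.0
```

```bash
python3 - <<'E'
from h import *
p,d,W,K=grab('wrist','w4'); X=world(d,W,K); s=ctrl.sense(); print(s['clock'],s['tcp_pos'],s['eef_rot'])
near=(abs(X[...,0]-477)<90)&(abs(X[...,1]-340)<130)
h=near&(X[...,2]>135)&(X[...,2]<146); print('handle',h.sum(),cv2.minAreaRect(X[h][:,:2].astype(np.float32)),np.nanmedian(X[h][:,2]))
b=near&(X[...,2]>77)&(X[...,2]<86); print('bar',b.sum(),cv2.minAreaRect(X[b][:,:2].astype(np.float32)))
# plate
m=near&(abs(X[...,2]-8)<5)&(p.max(2)<110);print('plate',cv2.minAreaRect(X[m][:,:2].astype(np.float32)))
for z in(20,):
  print('proj tips etc')
cv2.imwrite('pics/c4.png',p[...,::-1])
E
```

```text
9.85 [477.41959569 339.09085547 262.20133886] [ 2.38989649e+00  2.03880170e+00 -7.14402698e-04]
handle 3704 ((475.8964538574219, 339.5530090332031), (65.48309326171875, 33.375282287597656), 80.0008316040039) 139.59902264606188
bar 2892 ((478.4071044921875, 338.627197265625), (189.0928497314453, 26.858415603637695), 79.76193237304688)
plate ((476.03680419921875, 339.3901672363281), (200.04490661621094, 99.9988784790039), 79.70762634277344)
proj tips etc
```

View pics/c4.png

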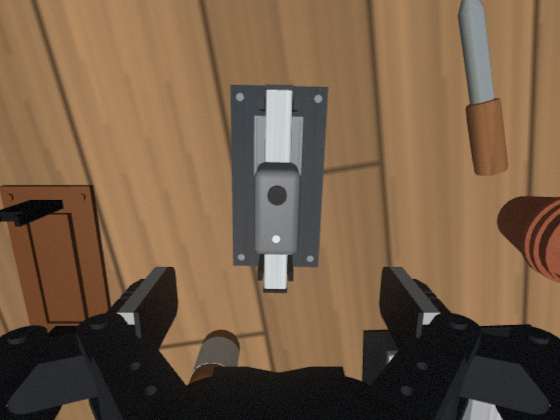

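The wrist view shows the handle at (276,215), long axis vertical in the picture and centred between the fingers. The bottle at (215,355) is well clear.

Request:
{"method": "send_rows", "body": {"plan": [[[85,0,-0.05,0.7,0,0,0.22],[85,0,-0.05,1.7,0,0,0.22],[85,0,-0.05,2.7,0,0,0.22],[85,0,-0.05,3.6,0,0,0.22],[85,0,-0.05,4.2,0,0,0.22],[85,0,-0.05,4.55,0,0,0.22],[85,0,-0.05,4.64,0,0,0.22],[85,0,-0.05,4.64,0,0,0.22],[20,0,-0.05,4.64,0,0,0.22],[20,0,-0.05,4.64,0,0,0.22],[20,0,-0.05,4.64,0,0,0.22],[20,0,-0.05,4.64,0,0,0.22]]], "grip_force": 60}}

```text
clock: 11.05
tcp_pos: [476.1, 340.4, 123.9]
eef_rot: [2.408, 2.017, 0.002]
contact_force: [0.1, -0.4, -0.3]
gripper_width: 33.3
gripper_force: 60.1
```

Request:
{"method": "send_rows", "body": {"plan": [[[20,0,0,0,0,0,0],[20,0,0,0,0,0,0],[20,0,0,0,0,0,0],[20,0,0,0,0,0,0]]]}}

```text
clock: 11.45
tcp_pos: [476.1, 340.4, 123.9]
eef_rot: [2.408, 2.017, 0.002]
contact_force: [-0.1, 0.1, 5.6]
gripper_width: 33.2
gripper_force: 60.7
```

Request:
{"method": "send_rows", "body": {"plan": [[[20,0,0,-0.08,0,0,0],[20,0,0,-0.25,0,0,0],[20,0,0,-0.5,0,0,0],[20,0,0,-0.9,0,0,0],[20,0,0,-1.4,0,0,0],[20,0,0,-2.1,0,0,0],[20,0,0,-2.9,0,0,0],[20,0,0,-3.8,0,0,0],[20,0,0,-4.7,0,0,0],[20,0,0,-5.4,0,0,0],[20,0,0,-5.8,0,0,0],[20,0,0,-5.9,0,0,0]]]}}

```text
clock: 12.65
tcp_pos: [476.1, 340.6, 302.6]
eef_rot: [2.407, 2.017, 0.006]
contact_force: [-0.1, -0.5, -4.2]
gripper_width: 33.7
gripper_force: 60.8
```

```bash
python3 - <<'E'
from h import *
s=ctrl.sense(); print(s['clock'],s['tcp_pos'],s['eef_rot'],s['contact_force'],s['gripper_width'])
pics=[]
for n in('scene','side'):
    p,d,W,K=grab(n,n+'5'); X=world(d,W,K)
    near=(np.hypot(X[...,0]-441,X[...,1]+306)<115)
    t=near&(abs(X[...,2]-45)<5)&(p.min(2)>140)
    print(n,cv2.minAreaRect(X[t][:,:2].astype(np.float32)),np.nanmedian(X[t],0))
    pl=near&(abs(X[...,2]-40)<6)&(p.max(2)<120)&(p[...,0]>p[...,2]+12)
    print(pl.sum(),cv2.minAreaRect(X[pl][:,:2].astype(np.float32)))
    c=proj([441,-306,45],W,K)[0].astype(int); pics.append(cv2.resize(p[c[1]-45:c[1]+45,c[0]-60:c[0]+60],(400,300),interpolation=2)); pics.append(cv2.resize(p,(400,300)))
cv2.imwrite('pics/c5.png',np.vstack([np.hstack(pics[:2]),np.hstack(pics[2:])])[...,::-1])
E
```

```text
12.65 [476.14913181 340.56251501 302.62300044] [2.40747128 2.0168394  0.00569883] [-0.1405126  -0.50031091 -4.23524466] 33.70247149425931
scene ((441.1535949707031, -305.74578857421875), (142.74842834472656, 171.35125732421875), 6.681480407714844) [ 444.15271219 -313.58544168   45.56501377]
1248 ((447.02850341796875, -307.7073059082031), (130.6171875, 160.7069854736328), 7.148077011108398)
side ((442.25042724609375, -305.68292236328125), (143.3837127685547, 171.3739013671875), 6.8159284591674805) [ 438.45419047 -314.05565957   45.66454463]
1221 ((436.9600830078125, -309.08795166015625), (133.28904724121094, 165.45623779296875), 6.783150672912598)
```

View pics/c5.png

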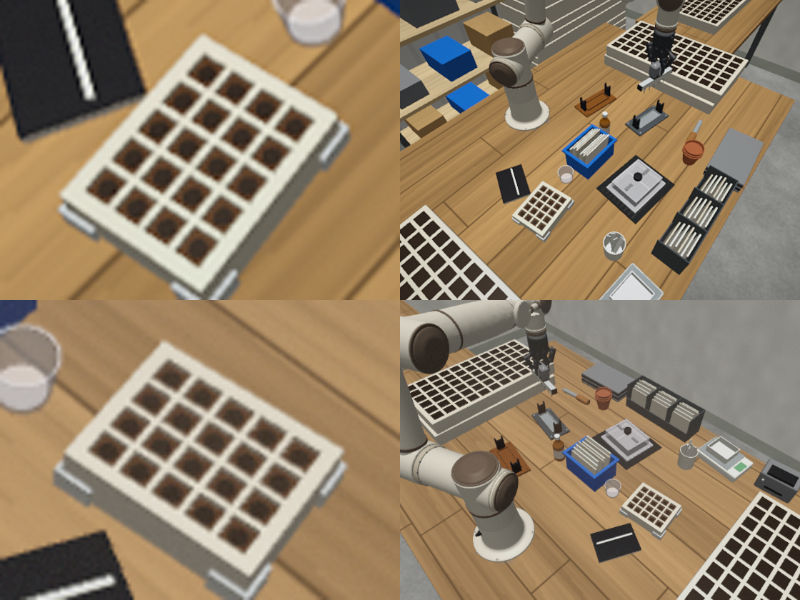

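The crops show the tray uncovered and undisturbed. The cover is upright, centred on the mat at scene (637,178) of the montage, and the stand is empty with the seeder held. Both cameras agree on the tray: centre (441.7,-305.7), yaw 6.75°, 142x171 mm.

```bash
python3 - <<'E'
from h import *
y=np.radians(6.75); print(delta((441.7-45*np.cos(y),-305.7-45*np.sin(y),302),down(y)))
E
```

```text
(array([-21.827,   1.234,  -0.063]), array([-2.00e-03,  0.00e+00, -3.37e+00]))
```

Request:
{"method": "send_rows", "body": {"plan": [[[20,-0.15,0,0,0,0,0],[20,-0.5,0,0,0,0,0],[20,-1.1,0.1,0,0,0,0],[20,-1.9,0.1,0,0,0,0],[20,-2.9,0.2,0,0,0,0],[20,-4.0,0.2,0,0,0,0],[20,-5.1,0.3,0,0,0,0],[20,-6.3,0.4,0,0,0,0],[20,-7.5,0.4,0,0,0,0],[20,-8.7,0.5,0,0,0,0],[20,-9.9,0.6,0,0,0,0],[20,-11.0,0.6,0,0,0,0]]]}}

```text
clock: 13.95
tcp_pos: [434.3, 10.2, 299.3]
eef_rot: [-2.409, -2.016, 0.002]
contact_force: [0.4, 0.4, -4.1]
gripper_width: 33.7
gripper_force: 60.8
```

Request:
{"method": "send_rows", "body": {"plan": [[[20,-1.1,0.1,0,0,0,-0.3],[20,-2.2,0.1,0,0,0,-0.6],[20,-3.3,0.2,0,0,0,-0.9],[20,-4.4,0.3,0,0,0,-1.2],[20,-5.5,0.3,0,0,0,-1.6],[20,-6.6,0.4,0,0,0,-2.0],[20,-7.7,0.4,0,0,0,-2.4],[20,-8.7,0.5,0,0,0,-2.7],[20,-9.6,0.6,0,0,0,-3.0],[20,-10.3,0.6,0,0,0,-3.2],[20,-10.7,0.63,0,0,0,-3.35],[20,-10.83,0.63,0,0,0,-3.37]]]}}

```text
clock: 15.15
tcp_pos: [395.8, -312.0, 299.1]
eef_rot: [-2.088, -2.345, 0.0]
contact_force: [-0.0, 0.8, -4.1]
gripper_width: 33.6
gripper_force: 60.8
```

Request:
{"method": "send_rows", "body": {"plan": [[[20,0,0,0,0,0,0],[20,0,0,0.2,0,0,0],[20,0,0,0.6,0,0,0],[20,0,0,1.2,0,0,0],[20,0,0,1.9,0,0,0],[20,0,0,2.5,0,0,0],[20,0,0,3.0,0,0,0],[20,0,0,3.35,0,0,0],[20,0,0,3.5,0,0,0],[20,0,0,3.5,0,0,0],[20,0,0,3.5,0,0,0]]]}}

```text
clock: 16.25
tcp_pos: [397.4, -311.3, 195.8]
eef_rot: [2.086, 2.348, -0.0]
contact_force: [0.8, -0.8, -3.0]
gripper_width: 33.0
gripper_force: 60.7
```

```bash
python3 - <<'E'
from h import *
s=ctrl.sense(); print(s['clock'],s['tcp_pos'],s['eef_rot'],s['contact_force'],s['gripper_width'])
y=np.radians(6.75); print(delta((441.7-45*np.cos(y),-305.7-45*np.sin(y),158.9),down(y)))
T=R.from_rotvec(s['eef_rot']); tipc=s['tcp_pos']+T.apply([0,0,103.9])
ty=T.apply([1,0,0]); print(tipc,ty)
pics=[]
for n in('scene','side','wrist'):
    p,d,W,K=grab(n,n+'6'); X=world(d,W,K)
    tips=np.array([tipc+ty*k*30 for k in range(-2,3)])
    uv=proj(tips,W,K); c=uv.mean(0).astype(int); print(n,uv.round(1).tolist())
    L=(X-tipc); lx=L@ty; ly=L@T.apply([0,1,0]); lz=L@T.apply([0,0,-1])
    b=(abs(lx)<110)&(abs(ly)<25)&(lz>56)&(lz<66)&(p.min(2)>100)
    if b.sum()>20: print(' bar top', b.sum(),cv2.minAreaRect(np.stack([lx[b],ly[b]],1).astype(np.float32)),np.median(lz[b]), np.polyfit(lx[b],lz[b],1)[0])
    c=np.clip(c,[60,45],[500,375]); pics.append(cv2.resize(p[c[1]-45:c[1]+45,c[0]-60:c[0]+60],(400,300),interpolation=2))
    if n=='wrist': pics.append(cv2.resize(p,(400,300)))
cv2.imwrite('pics/c6.png',np.vstack([np.hstack(pics[:2]),np.hstack(pics[2:])])[...,::-1])
E
```

```text
16.25 [ 397.38321776 -311.26572871  195.7681907 ] [ 2.08581993e+00  2.34759726e+00 -3.07010627e-04] [ 0.75864635 -0.843675   -2.95663011] 33.04672260316173
(array([ 0.012, -0.012,  1.229]), array([0.008, 0.012, 0.002]))
[ 397.46550489 -311.36601547   91.86827169] [-0.11768209  0.99305076 -0.00105172]
scene [[166.8, 290.0], [175.0, 280.8], [183.0, 271.9], [190.7, 263.2], [198.2, 254.8]]
 bar top 359 ((-1.185516357421875, 1.5311737060546875), (183.20578002929688, 23.328598022460938), 0.5297034978866577) 61.356673165937075 -0.00019265948470245376
side [[364.7, 303.1], [354.2, 296.4], [344.0, 289.8], [334.1, 283.4], [324.3, 277.1]]
 bar top 425 ((-0.05529022216796875, -0.09659767150878906), (182.16519165039062, 25.67677116394043), 0.2966126799583435) 61.56006282665463 -0.0008454071222788311
wrist [[278.1, 301.2], [278.2, 262.9], [278.2, 221.8], [278.3, 177.9], [278.3, 130.6]]
 bar top 6518 ((58.656394958496094, 0.11235523223876953), (22.117570877075195, 61.65567398071289), 89.98841094970703) 61.10875872635283 -0.00015302451742610536
```

View pics/c6.png

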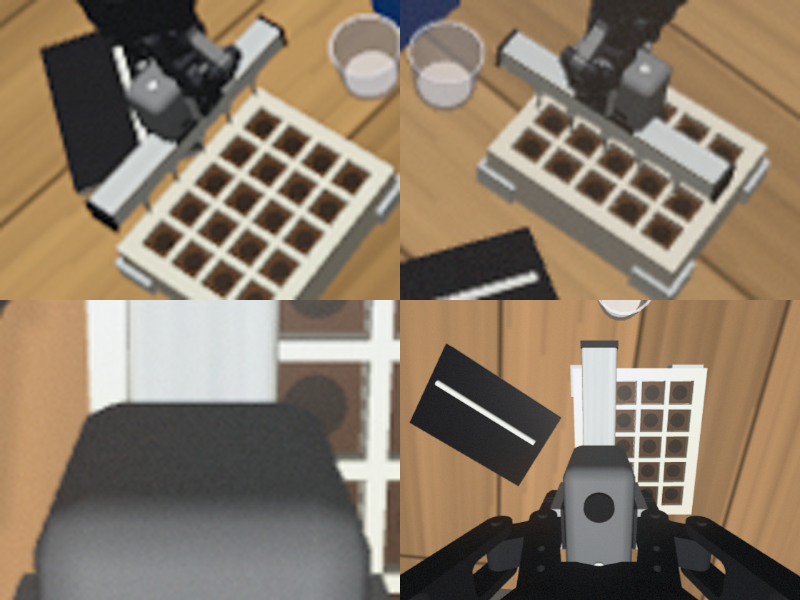

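The seeder is level and yaw-aligned, and the nozzles are over the near row. In the wrist view the bar is at (600,400) of the montage, parallel to the tray's rows. Next I refine the centring with hole centroids and bar edges from one camera.

```bash
cat > fit.py <<'E'
from h import *
def fit(f,c0=(441.7,-305.7),yaw=6.75):
    p,d,W,K=load(f); g=cv2.resize(cv2.GaussianBlur(p,(0,0),0.6),None,fx=4,fy=4,interpolation=cv2.INTER_CUBIC).astype(float).sum(2)
    y=np.radians(yaw); A=np.array([[np.cos(y),-np.sin(y)],[np.sin(y),np.cos(y)]])
    src=[];dst=[];idx=[]
    for x in(-45,-15,15,45):
        for yy in(-60,-30,0,30,60):
            q=A@[x,yy]+c0
            ring=lambda r:proj([[q[0]+r*np.cos(a),q[1]+r*np.sin(a),40] for a in np.linspace(0,6.28,24)],W,K)*4+1.5
            cell=np.array([A@[x+sx*10,yy+sy*10]+c0 for sx,sy in((-1,-1),(1,-1),(1,1),(-1,1))])
            poly=(proj(np.c_[cell,[40]*4],W,K)*4+1.5).astype(np.int32)
            if poly.min()<0 or (poly.max(0)>[2235,1675]).any(): continue
            m=np.zeros(g.shape,np.uint8); cv2.fillPoly(m,[poly],1); m=m>0
            col=p[m[::4,::4][:p.shape[0]]].astype(float) if 0 else None
            v=g[m]; lo,hi=np.percentile(v,[10,80])
            if hi-lo<12 or hi>330 or lo<60: continue
            h=m&(g<(lo+hi)/2); n,lab,st,ce=cv2.connectedComponentsWithStats(h.astype(np.uint8)); k=1+np.argmax(st[1:,4])
            r=ring(8); ar=cv2.contourArea(r.astype(np.float32))
            if not .7<st[k,4]/ar<1.35: continue
            X=ray((ce[k]-1.5)/4,40,W,K)[:2]; src.append((x,yy)); dst.append(X)
    src=np.array(src,float);dst=np.array(dst)
    for it in range(2):
        a=src-src.mean(0);b=dst-dst.mean(0); th=np.arctan2((a[:,0]*b[:,1]-a[:,1]*b[:,0]).sum(),(a*b).sum())
        Rm=np.array([[np.cos(th),-np.sin(th)],[np.sin(th),np.cos(th)]]); t=dst.mean(0)-Rm@src.mean(0)
        e=np.linalg.norm(dst-src@Rm.T-t,axis=1); k=e<max(1.5,2*np.median(e)); src,dst=src[k],dst[k]
    print(f,len(src),'centre',t.round(2),'yaw',np.degrees(th).round(2),'res',e.mean().round(2),'row mid',(t+Rm@[-45,0]).round(2)); return t,th
E
python3 - <<'E'
from fit import *
for f in('scene5','side5','scene6','side6','wrist6'): fit(f)
E
```

```text
scene5 19 centre [ 439.53 -306.6 ] yaw 6.95 res 0.3 row mid [ 394.86 -312.04]
side5 1 centre [ 441.12 -310.17] yaw 0.0 res 0.0 row mid [ 396.12 -310.17]
scene6 19 centre [ 439.53 -306.59] yaw 6.95 res 0.3 row mid [ 394.86 -312.04]
side6 2 centre [ 441.28 -306.52] yaw 5.98 res 2.99 row mid [ 396.52 -311.21]
wrist6 12 centre [ 440.42 -307.48] yaw 7.16 res 0.36 row mid [ 395.77 -313.09]
```

Request:
{"method": "send_rows", "body": {"plan": [[[20,0,0,0.2,0,0,0],[20,0,0,0.5,0,0,0],[20,0,0,0.75,0,0,0],[20,0,0,0.9,0,0,0],[20,0,0,0.9,0,0,0],[20,0,0,0.9,0,0,0],[20,0,0,0.9,0,0,0]]]}}

```text
clock: 17.1
tcp_pos: [397.2, -311.3, 168.5]
eef_rot: [2.086, 2.348, -0.0]
contact_force: [-0.6, 0.5, -3.1]
gripper_width: 33.4
gripper_force: 60.7
```

```bash
python3 - <<'E'
from fit import *
s=ctrl.sense(); T=R.from_rotvec(s['eef_rot']); print(s['tcp_pos'],s['clock'])
tipc=s['tcp_pos']+T.apply([0,0,103.9]); ty=T.apply([1,0,0]); print('tips',tipc)
np.save('pics/tip7.npy',np.r_[tipc,ty])
out=[]
for n in('scene','side','wrist'):
    P=[grab(n,n+'7')[0].astype(float) for _ in range(4)]; p,d,W,K=load(n+'7'); p=np.mean(P,0).astype(np.uint8); np.savez(f'pics/{n}7.npz',p=p,d=d,W=W,K=K)
    fit(n+'7')
    if n=='wrist': break
    c=proj(tipc,W,K)[0].astype(int); o=(c[0]-40,c[1]-30 )
    im=cv2.resize(p[o[1]:o[1]+60,o[0]:o[0]+80],(800,600),interpolation=cv2.INTER_CUBIC)[:, :]
    uv=proj([tipc+ty*k*30 for k in range(-2,3)],W,K)
    for q in uv: x=tuple(((q-o+.5)*10).astype(int)); cv2.circle(im,x,3,(255,0,0),-1)
    out.append(im[::1])
cv2.imwrite('pics/c7a.png',out[0][...,::-1]);cv2.imwrite('pics/c7b.png',out[1][...,::-1])
E
```

```text
[ 397.24768761 -311.26651316  168.47408244] 17.1
tips [ 397.29522595 -311.33204815   64.57411399]
scene7 19 centre [ 439.55 -306.61] yaw 6.96 res 0.27 row mid [ 394.89 -312.06]
side7 3 centre [ 441.96 -303.92] yaw 6.15 res 3.25 row mid [ 397.22 -308.75]
wrist7 12 centre [ 440.26 -307.39] yaw 7.02 res 0.26 row mid [ 395.59 -312.89]
```

View pics/c7a.png

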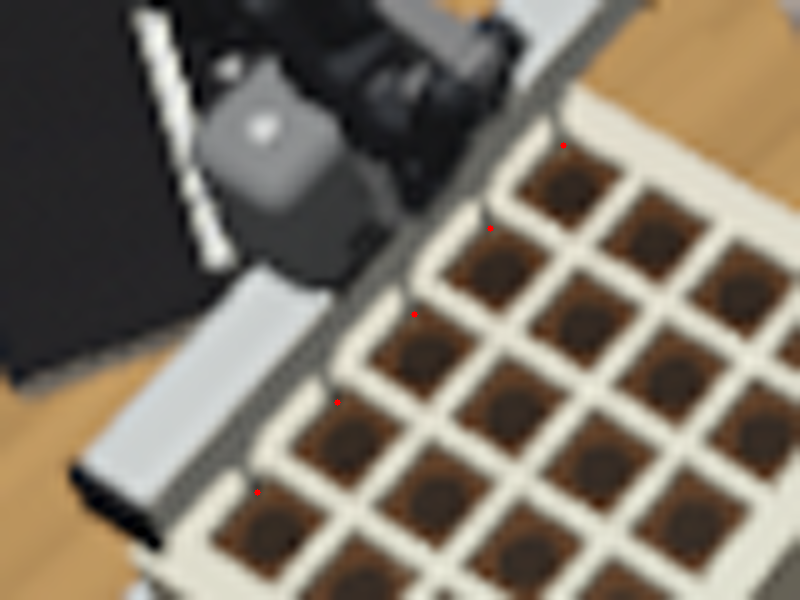

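View pics/c7b.png

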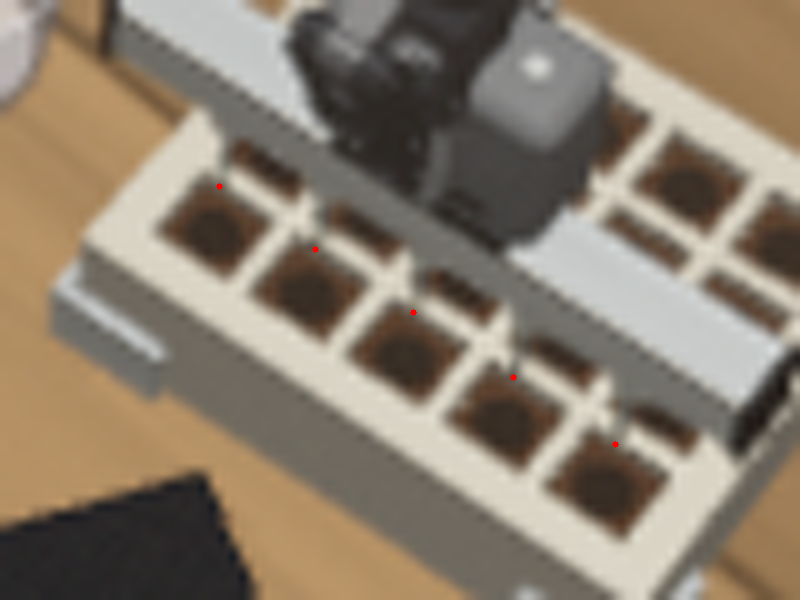

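In both views the nozzle tips sit over the near row's cells, evenly spaced. The predicted tips (red) are about 1 px from the visible nozzles. I'll measure nozzle axes against holes within each camera.

```bash
sed -i 's/hi>330/hi>480/; s/hi-lo<12/hi-lo<10/' fit.py; cat > noz.py <<'E'
from fit import *
from scipy.ndimage import map_coordinates as mc
def noz(f,tip):
    p,d,W,K=load(f); g=p.astype(float).sum(2); tipc,ty=tip[:3],tip[3:]
    t,th=fit(f); Rm=np.array([[np.cos(th),-np.sin(th)],[np.sin(th),np.cos(th)]])
    vd=W[2,:2]/np.linalg.norm(W[2,:2]); lat=np.array([vd[1],-vd[0]]) # to the right in image
    offs=np.arange(-6,6.01,.25); res=[]
    for k in range(-2,3):
        prof=[]
        for z in np.arange(8,32,1.5):
            q=tipc+ty*k*30+[0,0,z]; uv=proj([q+np.r_[lat*o,0] for o in offs],W,K)
            prof.append(mc(g,[uv[:,1],uv[:,0]],order=1))
        prof=np.array(prof); c=[]
        for r in prof:
            i=4+np.argmin(r[4:-4]); dep=min(r[:i+1].max(),r[i:].max())-r[i]
            if dep>25:
                w=np.clip(min(r[:i+1].max(),r[i:].max())-dep*.3-r,0,None); sel=abs(offs-offs[i])<2.5; c.append((w*sel*offs).sum()/(w*sel).sum())
        res.append(np.median(c) if len(c)>2 else np.nan)
    print(f,'nozzle lateral offs from tool model',np.round(res,2),'median',np.nanmedian(res).round(2))
    # lateral error nozzle - hole, for middle of row
    hole=t+Rm@[-45,0]; need=lat@(hole-tipc[:2])-np.nanmedian(res); print('  lat',lat.round(3),'needed lateral move',need.round(2)); return lat,need
def solve(tag,tip):
    a=[noz(n+tag,tip) for n in('scene','side')]; print('needed world move',np.linalg.solve([x[0] for x in a],[x[1] for x in a]).round(2))
E
python3 -c "
from noz import *
solve('7',np.load('pics/tip7.npy'))"
```

```text
scene7 19 centre [ 439.55 -306.61] yaw 6.96 res 0.27 row mid [ 394.89 -312.06]
scene7 nozzle lateral offs from tool model [ 0.25  1.06 -0.09  0.57 -0.08] median 0.25
  lat [0.771 0.637] needed lateral move -2.58
side7 5 centre [ 441.84 -303.66] yaw 6.4 res 4.06 row mid [ 397.12 -308.68]
side7 nozzle lateral offs from tool model [nan nan nan nan nan] median nan
  lat [ 0.71  -0.704] needed lateral move nan
needed world move [nan nan]noz.py:19: RuntimeWarning: All-NaN slice encountered
  print(f,'nozzle lateral offs from tool model',np.round(res,2),'median',np.nanmedian(res).round(2))
noz.py:21: RuntimeWarning: All-NaN slice encountered
  hole=t+Rm@[-45,0]; need=lat@(hole-tipc[:2])-np.nanmedian(res); print('  lat',lat.round(3),'needed lateral move',need.round(2)); return lat,need
```

```bash
python3 - <<'E'
from fit import *
for c0 in((441,-306.5),(440,-307.3),(442.5,-305.5)): fit('side7',c0,7.0); fit('side5',c0,7.0)
p,d,W,K=load('side7'); tip=np.load('pics/tip7.npy'); o=proj(tip[:3],W,K)[0].astype(int)-[40,30]
H=[ray(np.array(h)/10-.5+o,40,W,K)[:2] for h in((213,228),(308,290),(407,350),(505,412),(605,482))]
print('row mid by eye',np.mean(H,0), 'dir',(H[0]-H[4])/np.linalg.norm(H[0]-H[4]),np.linalg.norm(H[0]-H[4]))
g=p.astype(float).sum(2)
print([np.percentile(g[int(q[1])-3:int(q[1])+4,int(q[0])-3:int(q[0])+4],[5,50,95]) for q in proj([np.r_[h,40] for h in H],W,K)][:3])
# nozzle at 18..30 mm above the tip: model pixels in crop coordinates
for k in(-2,0,2): print(k,((proj([tip[:3]+tip[3:]*30*k+[0,0,z] for z in(10,20,30)],W,K)-o+.5)*10).round().tolist())
E
```

```text
side7 5 centre [ 439.78 -306.22] yaw 5.04 res 1.15 row mid [ 394.95 -310.18]fit.py:23: RuntimeWarning: Mean of empty slice.
  a=src-src.mean(0);b=dst-dst.mean(0); th=np.arctan2((a[:,0]*b[:,1]-a[:,1]*b[:,0]).sum(),(a*b).sum())
  ret = ret.dtype.type(ret / rcount)
Traceback (most recent call last):
  File "fit.py", line 23, in fit
    a=src-src.mean(0);b=dst-dst.mean(0); th=np.arctan2((a[:,0]*b[:,1]-a[:,1]*b[:,0]).sum(),(a*b).sum())
                                                        ~^^^^^
IndexError: too many indices for array: array is 1-dimensional, but 2 were indexed
```

```bash
cat > tmpl.py <<'E'
from h import *
from scipy.ndimage import map_coordinates as mc
from scipy.optimize import minimize
aa=np.linspace(0,2*np.pi,24,endpoint=False); cs=np.stack([np.cos(aa),np.sin(aa)],1)
def tm(f,rows=(-45,-15,15,45)):
    p,d,W,K=load(f); g=cv2.GaussianBlur(p,(0,0),.5).astype(float).sum(2)
    ctr=np.array([(x,y) for x in rows for y in(-60,-30,0,30,60)],float)
    def samp(v,r):
        th=np.radians(v[2]); Rm=np.array([[np.cos(th),-np.sin(th)],[np.sin(th),np.cos(th)]])
        q=(ctr[:,None]+r*cs)@Rm.T+v[:2]; uv=proj(np.concatenate([q,np.full(q.shape[:2]+(1,),40.)],-1).reshape(-1,3),W,K)
        return mc(g,[uv[:,1],uv[:,0]],order=1).mean()
    E=lambda v:sum(samp(v,r) for r in(0,2,4,6))/4-sum(samp(v,r) for r in(9.5,10.5))/2
    best=min((minimize(E,(441+i,-306.5+j,6.9),method='Nelder-Mead') for i in(-2,0,2) for j in(-2,0,2)),key=lambda o:o.fun)
    v=best.x; th=np.radians(v[2]); print(f,v.round(2),best.fun.round(1),'row mid',(v[:2]-45*np.array([np.cos(th),np.sin(th)])).round(2))
if __name__=='__main__':
    for f in('scene5','side5','scene7'): tm(f)
    tm('wrist7',(-15,15,45))
    p,d,W,K=load('side7'); tip=np.load('pics/tip7.npy'); o=proj(tip[:3],W,K)[0].astype(int)-[40,30]
    H=[ray(np.array(h)/10-.5+o,40,W,K)[:2] for h in((213,228),(308,290),(407,350),(505,412),(605,482))]
    print('row mid by eye',np.mean(H,0),np.linalg.norm(H[0]-H[4]))
    for k in(-2,0,2): print(k,((proj([tip[:3]+tip[3:]*30*k+[0,0,z] for z in(10,20,30)],W,K)-o+.5)*10).round().tolist())
E
python3 tmpl.py
```

```text
scene5 [ 444.25 -310.44    6.9 ] -224.4 row mid [ 399.57 -315.85]
side5 [ 441.58 -309.92    6.94] -191.2 row mid [ 396.91 -315.35]
scene7 [ 444.25 -310.45    6.89] -222.4 row mid [ 399.58 -315.84]
wrist7 [ 446.68 -301.94    7.16] -204.5 row mid [ 402.04 -307.55]
row mid by eye [ 400.72995369 -309.24352961] 120.45448847723938
-2 [[621.0, 424.0], [627.0, 402.0], [633.0, 381.0]]
0 [[417.0, 291.0], [422.0, 270.0], [426.0, 248.0]]
2 [[222.0, 165.0], [225.0, 143.0], [228.0, 121.0]]
```

```bash
sed -i 's/g=cv2.GaussianBlur(p,(0,0),.5).astype(float).sum(2)/g=np.minimum(p.astype(float).sum(2),C)/; s/def tm(f,/def tm(f,C,/' tmpl.py
python3 - <<'E'
from tmpl import *
p,d,W,K=load('side5'); g=p.astype(float).sum(2); c=proj([441,-306,40],W,K)[0].astype(int); print(np.percentile(g[c[1]-30:c[1]+30,c[0]-30:c[0]+30],[2,5,10,15,20,30,40,50]))
for C in(190,210,230):
    for f in('scene5','side5'): tm(f,C)
    tm('wrist7',C,(-15,15,45))
# side nozzle profiles
p,d,W,K=load('side7'); g=p.astype(float).sum(2); tip=np.load('pics/tip7.npy'); vd=W[2,:2]/np.linalg.norm(W[2,:2]); lat=np.array([vd[1],-vd[0]])
for k in range(-2,3):
    for z in(8,14,20,26):
        uv=proj([tip[:3]+tip[3:]*k*30+np.r_[lat*o,z] for o in np.arange(-10,10.1,2)],W,K); print(k,z,mc(g,[uv[:,1],uv[:,0]],order=1).astype(int))
E
```

```text
[153.  164.  177.  208.  230.8 313.  349.  385. ]
scene5 [ 441.09 -307.3     6.93] -47.4 row mid [ 396.42 -312.73]
side5 [ 443.74 -305.5     6.98] -25.4 row mid [ 399.07 -310.97]
wrist7 [ 439.26 -308.53    7.6 ] -10.3 row mid [ 394.66 -314.49]
scene5 [ 440.87 -307.21    6.95] -61.0 row mid [ 396.2  -312.65]
side5 [ 443.81 -305.51    6.96] -43.5 row mid [ 399.14 -310.97]
wrist7 [ 440.01 -308.22    6.94] -18.9 row mid [ 395.34 -313.66]
scene5 [ 440.88 -307.25    6.95] -70.9 row mid [ 396.21 -312.69]
side5 [ 443.97 -305.47    6.96] -58.1 row mid [ 399.3  -310.92]
wrist7 [ 439.72 -307.23    6.86] -27.8 row mid [ 395.04 -312.6 ]
-2 8 [551 477 433 516 452 408 414 433 320 235 187]
-2 14 [614 610 613 579 421 311 233 178 147 145 171]
-2 20 [592 617 552 415 312 282 266 256 262 285 310]
-2 26 [462 579 590 416 347 327 329 331 325 329 331]
-1 8 [589 507 446 505 483 401 448 424 339 250 186]
-1 14 [610 616 608 561 412 311 254 211 164 160 188]
-1 20 [621 623 598 513 337 308 271 252 259 292 310]
-1 26 [350 519 579 498 382 333 322 320 326 332 334]
0 8 [607 596 547 556 522 424 385 367 294 214 165]
0 14 [587 617 616 584 439 309 237 199 163 161 177]
0 20 [547 555 583 575 411 320 272 250 242 279 304]
0 26 [293 367 465 473 363 332 324 327 331 331 332]
1 8 [583 590 500 534 502 442 397 379 323 253 189]
1 14 [575 614 616 619 484 355 265 222 180 167 183]
1 20 [539 509 541 590 489 364 293 259 248 282 303]
1 26 [275 258 361 419 377 340 330 323 321 325 329]
2 8 [620 599 562 519 505 439 417 409 345 256 192]
2 14 [623 622 621 604 547 380 270 216 192 154 171]
2 20 [621 622 622 611 547 389 284 230 230 270 299]
2 26 [587 616 607 523 426 350 318 317 319 321 324]
```

The in-camera comparisons agree: scene plus side laterals give about (-1.2,-2.2) mm and the wrist gives about (-1.9,-1.5) mm. I'll move (-1.5,-1.8) mm, turn +0.2° and lower so the tips sit 10 mm above the tray top.

Request:
{"method": "send_rows", "body": {"plan": [[[20,-0.03,-0.03,0,0,0,-0.02],[20,-0.054,-0.057,0,0,0,-0.04],[20,-0.054,-0.057,0.1,0,0,-0.04],[20,-0.054,-0.057,0.2,0,0,-0.04],[20,-0.054,-0.057,0.28,0,0,-0.04],[20,-0.054,-0.057,0.31,0,0,-0.04],[20,-0.054,-0.057,0.31,0,0,-0.04],[20,-0.054,-0.057,0.31,0,0,-0.04],[20,-0.054,-0.057,0.31,0,0,-0.04]]]}}

```text
clock: 18.6
tcp_pos: [395.6, -312.9, 159.0]
eef_rot: [2.082, 2.352, -0.0]
contact_force: [-0.1, -0.0, -4.3]
gripper_width: 33.3
gripper_force: 60.8
```

```bash
python3 - <<'E' 2>/dev/null
from tmpl import *; from noz import noz
P=[];
for n in('scene','side','wrist'):
    A=[]
    for _ in range(4): A.append(grab(n,n+'8')[0].astype(float)); P.append(ctrl.sense()['tcp_pos'])
    p,d,W,K=load(n+'8'); p=np.mean(A,0).astype(np.uint8); np.savez(f'pics/{n}8.npz',p=p,d=d,W=W,K=K)
s=ctrl.sense(); T=R.from_rotvec(s['eef_rot']); tcp=np.mean(P,0); print(s['clock'],tcp,s['contact_force'],T.as_matrix()[:,2].round(4))
tipc=tcp+T.apply([0,0,103.9]); tip=np.r_[tipc,T.apply([1,0,0])]; print('tips',tipc)
noz('scene8',tip); tm('wrist8',210,(-15,15,45)); 
from fit import fit; fit('wrist8')
# tips height and bar pose relative, and tray top height in the side and scene depth
for n in('scene','side','wrist'):
    p,d,W,K=load(n+'8'); X=world(d,W,K); L=X-tipc; lx=L@tip[3:]; ly=L@T.apply([0,1,0]); lz=L[...,2]
    b=(abs(lx)<110)&(abs(ly)<20)&(lz>56)&(lz<66)&(p.min(2)>100); t=(abs(X[...,2]-45)<4)&(p.min(2)>140)&(np.hypot(X[...,0]-441,X[...,1]+307)<110)
    print(n,'bar top z',np.median(X[b][:,2]),'tray top z',np.median(X[t][:,2]))
im=[]
for n in('scene','side'):
    p,d,W,K=load(n+'8'); c=proj(tipc,W,K)[0].astype(int); im.append(cv2.resize(p[c[1]-30:c[1]+30,c[0]-40:c[0]+40],(400,300),interpolation=cv2.INTER_CUBIC)); 
cv2.imwrite('pics/c8.png',np.vstack([np.hstack(im),np.hstack([cv2.resize(load(n)[0],(400,300)) for n in('scene8','wrist8')])])[...,::-1])
E
```

```text
19.2 [ 395.56059885 -312.85333179  158.85461288] [-0.30936561  0.12464397 -3.49686455] [ 0.  0. -1.]
tips [ 395.56461352 -312.85246465   54.95461296]
scene8 19 centre [ 439.59 -306.6 ] yaw 6.99 res 0.28 row mid [ 394.92 -312.08]
scene8 nozzle lateral offs from tool model [-1.68 -1.47  1.13  1.84  0.9 ] median 0.9
  lat [0.771 0.637] needed lateral move -0.9
wrist8 [ 441.13 -307.62    7.36] -18.7 row mid [ 396.5  -313.38]
wrist8 11 centre [ 440.29 -307.28] yaw 6.91 res 0.11 row mid [ 395.61 -312.69]
scene bar top z 116.48430914955395 tray top z 45.395875133692684
side bar top z 116.30826759870793 tray top z 45.695762329678146
wrist bar top z 115.74679910142653 tray top z 44.97458746474896
```

View pics/c8.png

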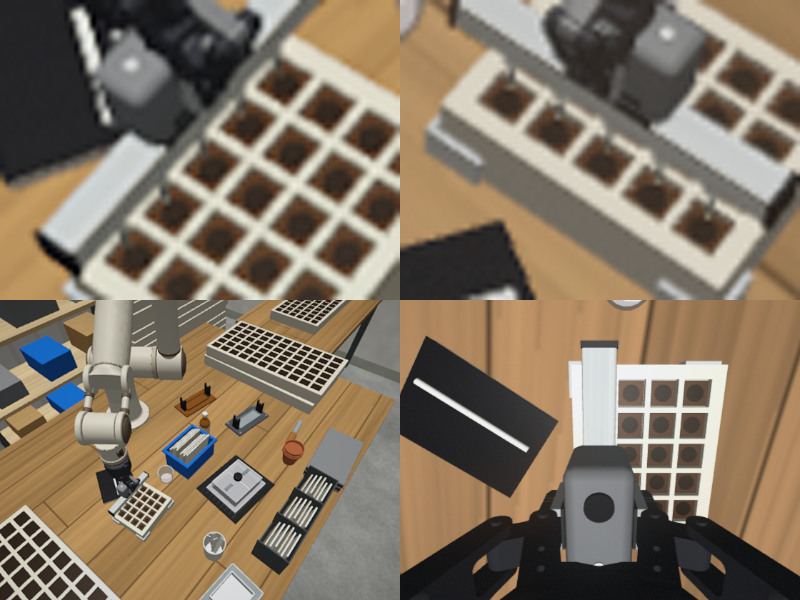

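The nozzles sit over the five near holes. The wrist hole fit puts the row mid at (395.6,-312.7) against the tips at (395.6,-312.9). The bar-top height puts the tips about 10 mm above the tray top. The cover is on the mat and the rest of the bench looks undisturbed, so I'm handing in.

```bash
python3 -c "
from cell import ctrl,job
import numpy as np
print(np.abs(ctrl.sense()['qvel']).max()); print(job.sign_off())"
```

```text
0.0012472425821022466
the job is handed in; nothing more can be done
None
```

The job is handed in at about 19 s: the cover is upright on the mat, and the seeder is held still and level about 10 mm above the tray's near row. By my camera measurements its nozzles are centred over the holes to within about 1 mm, and I saw nothing else disturbed.

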